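# Take a coating-thickness reading on the ringed spot of a test panel

## Robot

A 6-joint arm with a two-finger parallel gripper is mounted at the origin on a cart in front of the work surface, level with it; the furniture and walls round the work are solid. World frame = base frame: x ahead of the robot, y to its left, z up, the work surface at z = 0. Lengths are in m, angles in rad, forces in N, time in s.
With the tool pointing down it reaches from about 0.4 to 0.925 m from the base axis. Payload 12.5 kg.
Tool frame: the origin (TCP) lies between the finger pads; the fingertips stand 14 mm ahead of it and the grasp point (between the pads) lies 5 mm behind it; z points along the fingers, y is the line along which they close (so a half turn about z gives the same grasp; the last joint's range is limited). The gripper opens to 95 mm and grips with 3 to 60 N. Pads are 20 mm wide; open, the fingers measure 119 mm over their backs; the gripper's body (75 mm by 180 mm) begins 59 mm behind the grasp point.
Start: joints at [-1.318, 0.491, 1.559, -0, 1.092, -0.106], TCP at [0.219, -0.585, 0.229] pointing down, gripper open.
Joint ranges: [-3.1, 3.1], [-0.84, 2.19], [0.05, 2.79], [-1.13, 4.28], [0.06, 2.93], [-2.69, 2.69]. Speed limits (rad/s): [2.22, 2.22, 2.79, 3.14, 3.14, 3.14].

## Interface

Orientations are given as a rotation vector (axis times angle).
In Python, from bench import get_state, get_image, hand_in gives the robot as it stands.
- The arm moves only by the tool jog_arm, never from a script. Its argument "deltas" is a list of rows, each an object with "xyz": the shift along the tool's x, y, z in mm, a list of three; "turn": the turn about the tool's z in rad. In form: [{"xyz": [x, y, z], "turn": turn}, ...]. A call has 1 to 5 rows; each row shifts and turns the commanded pose from where the row before left it, along the tool's axes as they then stand; what a row does not reach is not made up. A row lasts 1/10 s, in which the tool goes at most 50 mm and 8.59 degrees, less where a joint would pass 70% of its speed; a pose out of reach is approached as far as the arm can. A call with a gripper value outside its range is refused whole. "grip" is the finger opening in mm, from 0 to 95.1, set as the call begins (left out, the last holds). The fingers move at their own pace and stop on an object; "squeeze" is the grip in N (left out, the last holds). Time passes only in rows, so rows that do not move let the fingers close. It gives the time, the measured TCP pose, the force, the opening and the grip force at its end, in the units of the state.
- get_state(): the state, without advancing time (a new reading comes with each control period).
- get_image(name): name is "scene" or "top" or "wrist"; returns a dict with "img" (420x560x3 uint8, red, green, blue), "range_z" (420x560 float32, m along the optical axis (not along the pixel's ray), 0 where there is no reading), "camera_matrix" (3x3 intrinsics, pixels), "world_from_camera" (4x4, takes a point from camera to world coordinates); the wrist camera has in their place "hand_eye" (4x4, takes a point from camera to tool coordinates, whose origin is the TCP and whose axes are the flange's). Camera axes: x right, y down, z forward; pixel columns grow to the right and rows downward; lengths in m; the calibration is good to about 2 mm. A picture is of the moment at which its call begins: read the wrist's pose just before it.
- hand_in(): hands the job in; it is judged then, once.
The state is a dict: "time_s": time; "qpos": joint angles; "qd": joint speeds; "tau": joint torques, N m; "tcp_pos": TCP position; "orientation": TCP orientation; "wrist_force": force on the tool from outside, world axes, zero at the start; "wrist_torque": the same for the moment, N m; "opening": finger opening in m; "gripper_force": force on a finger pad.
Only numpy, scipy, OpenCV 4.12 (cv2) and the standard library are available. Lean on these libraries where they do the work, as an engineer would, in place of code of your own. Each camera call takes 0.05 s, during which the arm holds its last target. There are 200 camera calls.

## Task

Lift the upturned glass dish that covers the red ring straight off the sloping painted test panel, without dragging it across the coating, and set it down flat on the desk, clear of the panel rest. Then take the orange pen-shaped coating gauge out of its dock, stand it square to the sloping panel with its probe tip inside the red ring, and push lightly until the spring-loaded probe has gone about half way in. Finish while holding the gauge still in that position (do not let go or put it down), and leave the bottle, the timer and the mouse where they are.

Things in the scene. Friction and masses are not known exactly. Their poses are not given: they have to be found in the camera images.
- rest: fixed sloping rest, 116 x 156 mm: aluminium plate on rod legs carrying a blue-grey painted panel, 100 mm up the slope by 150 mm across, sloping 15 degrees (0.262 rad). Origin on the desk below the panel's centre, z up; the slope descends toward -x, y runs level across. Painted face 60 mm above the desk at its centre, 47 low edge, 73 high edge; a lip 4 mm proud of the paint runs along the low edge
- spot: the spot to measure: a red ink ring on the panel, outside diameter 30 mm, inside 26 mm. Origin at its centre on the painted face; z is the panel's outward normal (15 degrees from vertical, leaning to the rest's -x), y level across the slope. It is halfway up the slope, up to 30 mm left or right of the panel's centre
- dish: clear glass petri dish, diameter 60 mm, 14 mm high, 22 g, upside down over the ring as a dust cover (centred on it within 5 mm); loose. Origin at the centre of its flat bottom's outside, now its upper face, 14 mm off the panel; its z points into the panel. Can be taken across the rim
- gauge: pen-shaped coating gauge, about 120 g, loose, upright with its nose in the dock. Orange and black grip 30 mm (x) by 26 mm (y), 110 mm tall; below it a round nose, diameter 20 mm, 45 mm long, from which the probe stands out 12 mm. Origin on the axis at the shoulder between grip and nose (it rests on the dock's top), z up along the grip; display on the -x face
- gauge_probe (a joint): how far the gauge's spring-loaded probe is pushed into the nose: 0 = fully out, 0.010 m = at its stop. The spring needs 1.0 N to start and 5 N at the stop (0.4 N per mm)
- probe_tip (a point): round end (10 mm diameter) of the gauge's probe; with the probe out it lies on the gauge's axis 57 mm below the gauge's origin
- dock: the gauge's dock, fixed: dark grey block 65 x 63 mm with a black collar on top, 70 mm high in all, on a black foot 80 x 78 mm, with an upright round hole 25 mm wide, 58 mm deep, in the middle of its top. Origin on the desk under its centre, z up
- bottle: small clear reagent bottle with a blue cap, diameter 43 mm, 95 mm high, a bystander. Origin at the centre of its underside
- timer: grey bench timer, 58 x 64 x 20 mm, a bystander. Origin at the centre of its underside
- mouse: black computer mouse, 110 x 60 x 36 mm, a bystander. Origin at the centre of its underside, x along its length
Things that resemble listed ones, but are neither listed nor needed, are in the scene too. What is meant by the gauge is not blue, and is the smaller of those in its own colour.

How it is judged:
By the outcome, as a careful person would: the job done as asked, in the order asked, and still so for the second after the job is handed in, while the arm keeps its last pose, push and grip.
It also fails if it takes over 58 s, if anything falls off the work surface, if the arm or the gripper's body presses on something with over 40 N, if the wrist force passes 120 N, or if a joint passes its speed limit or range.

## Working session

There is one attempt and no reset: what is moved stays moved. The work goes in short steps, Python scripts to look and compute and a tool call to move; the robot and the scene stay as the last step left them, time stands still between calls to the robot, and variables do not carry over. Pictures are saved under pics/ and viewed, at most 10 in all, crops included, and the job is handed in when it is done.

Besides the shell and the picture viewer there is one more tool, called after "Request:" by a JSON object that holds its "method" and its "body". jog_arm: Moves the arm, as the interface text tells. Its arguments: {"type":"object","properties":{"deltas":{"type":"array","items":{"type":"object","properties":{"xyz":{"type":"array","items":{"type":"number"}},"turn":{"type":"number"}}}},"grip":{"type":"number"},"squeeze":{"type":"number"}},"required":["deltas"]}

```bash
mkdir -p pics; cat > h.py <<'E'
import numpy as np,cv2
from bench import *
from scipy.spatial.transform import Rotation as R
def grab(n,save=None):
    s=get_state();d=get_image(n)
    if 'hand_eye' in d:
        T=np.eye(4);T[:3,:3]=R.from_rotvec(s['orientation']).as_matrix();T[:3,3]=s['tcp_pos']
        d['W']=T@d['hand_eye']
    else: d['W']=np.array(d['world_from_camera'])
    if save: cv2.imwrite('pics/'+save,d['img'][:,:,::-1])
    return d
def cloud(d):
    K=np.array(d['camera_matrix']);z=d['range_z'];v,u=np.mgrid[:z.shape[0],:z.shape[1]]
    p=np.stack([(u-K[0,2])/K[0,0]*z,(v-K[1,2])/K[1,1]*z,z],-1)
    p=p@d['W'][:3,:3].T+d['W'][:3,3]; p[z==0]=np.nan
    return p
def ray(d,u,v):
    K=np.array(d['camera_matrix']);r=np.array([(u-K[0,2])/K[0,0],(v-K[1,2])/K[1,1],1.])
    return d['W'][:3,3],d['W'][:3,:3]@r
def plane(d,u,v,h):
    o,r=ray(d,u,v);return o+r*(h-o[2])/r[2]
def proj(d,p):
    q=np.linalg.inv(d['W'])@np.append(p,1);q=np.array(d['camera_matrix'])@q[:3];return q[:2]/q[2]
E
python3 - <<'E'
from h import *
a=grab('top','top.png');b=grab('scene','scene.png')
cv2.imwrite('pics/both.png',cv2.resize(np.vstack([a['img'],b['img']])[:,:,::-1],None,fx=.714,fy=.714))
print(a['W'],b['W'],get_state())
E
```

```text
[[-0.01304413 -0.99781553  0.06476122  0.44900871]
 [-0.9998791   0.01246803 -0.00929206 -0.05465739]
 [ 0.00846432 -0.0648746  -0.99785753  1.51168928]
 [ 0.          0.          0.          1.        ]] [[-0.89860661 -0.28592164  0.33279869  0.10634105]
 [-0.438749    0.58153917 -0.68506314  0.81424207]
 [ 0.0023389  -0.76161736 -0.64802278  0.92730728]
 [ 0.          0.          0.          1.        ]] {'time_s': 0.1, 'qpos': array([-1.31762415e+00,  4.91510706e-01,  1.55941050e+00, -2.91464783e-06,
        1.09173706e+00, -1.05594857e-01]), 'qd': array([-0.00013331, -0.00279384, -0.00023405, -0.00115177, -0.00145445,
        0.00073237]), 'tau': array([ 2.93574718e-03, -6.13618898e+01, -2.58606023e+01,  6.94063562e-02,
        4.70030901e-02, -7.43712121e-05]), 'tcp_pos': array([ 0.21941807, -0.58498272,  0.22810552]), 'orientation': array([-3.09013641e+00, -5.60344938e-01,  1.27407707e-04]), 'wrist_force': array([-0.2484745 ,  0.20810387,  0.45652284]), 'wrist_torque': array([-0.02623589,  0.03461998,  0.01510375]), 'gripper_force': 0.0, 'opening': 0.09489882475690771}
```

View pics/top.png

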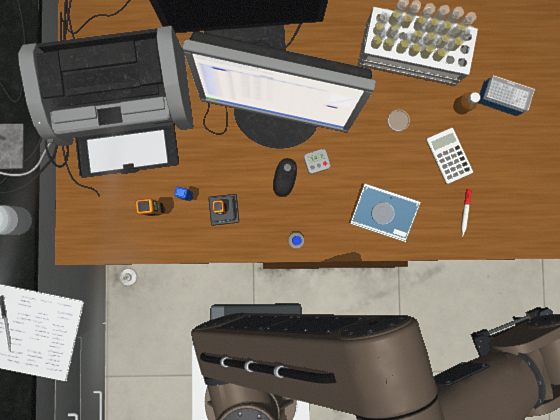

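View pics/scene.png

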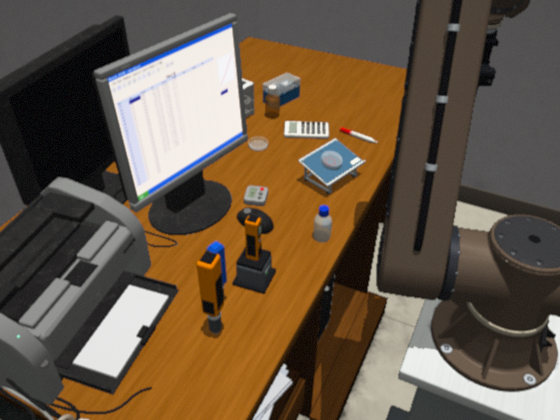

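The top view shows the dish on the panel at about (384,213), the docked orange gauge at (223,208), the free-standing larger orange one at (148,207), the blue one at (184,193), the bottle at (296,240) and the mouse at (285,176). A loose decoy dish sits at (399,120).

```bash
python3 - <<'E'
from h import *
a=grab('top');P=cloud(a);im=a['img'];hsv=cv2.cvtColor(im,cv2.COLOR_RGB2HSV)
m=((hsv[...,0]>95)&(hsv[...,0]<115)&(hsv[...,1]>70)).astype(np.uint8)
m[:, :340]=0;m[:,430:]=0;m[:180]=0;m[250:]=0
c=max(cv2.findContours(m,0,2)[0],key=cv2.contourArea);print('panel rect px',cv2.minAreaRect(c))
mm=np.zeros_like(m);cv2.drawContours(mm,[c],-1,1,-1);cv2.circle(mm,(384,213),20,0,-1);mm=cv2.erode(mm,np.ones((5,5)))
p=P[mm>0];p=p[~np.isnan(p).any(1)]
A=np.c_[p[:,:2],np.ones(len(p))];k=np.linalg.lstsq(A,p[:,2],rcond=None)[0]
k=np.linalg.lstsq(A[abs(A@k-p[:,2])<.004],p[abs(A@k-p[:,2])<.004,2],rcond=None)[0]
n=np.array([-k[0],-k[1],1]);n/=np.linalg.norm(n);print('plane',k,'n',n,'tilt',np.degrees(np.arccos(n[2])),'az of n',np.arctan2(n[1],n[0]))
for q in cv2.boxPoints(cv2.minAreaRect(c)):
    o,r=ray(a,*q);t=(k[0]*o[0]+k[1]*o[1]+k[2]-o[2])/(r[2]-k[0]*r[0]-k[1]*r[1]);print('corner',(o+t*r).round(4))
b=grab('scene');
for (u,v,h) in [(223,208,.18),(384,213,.075),(296,240,.095),(399,120,.014),(285,176,.036),(317,160,.02),(148,207,.2),(184,193,.15),(465,212,.01)]:
    q=P[v,u];print((u,v),plane(a,u,v,h).round(3),'depth',q.round(3))
# gauge
o=((hsv[...,0]>5)&(hsv[...,0]<22)&(hsv[...,1]>180)&(hsv[...,2]>150)).astype(np.uint8)
o[:,:205]=0;o[:,245:]=0;o[:190]=0;o[230:]=0
print('g',cv2.minAreaRect(cv2.findNonZero(o)))
cv2.imwrite('pics/c1.png',cv2.resize(np.hstack([im[180:250,120:250],im[180:250,330:440]])[:,:,::-1],None,fx=3.3,fy=3.3,interpolation=2))
E
```

```text
panel rect px ((385.1500244140625, 212.0500030517578), (56.60477066040039, 36.049964904785156), 18.434947967529297)
plane [ 0.25064711 -0.08990035 -0.09899444] n [-0.24220718  0.08687317  0.96632745] tilt 14.910832832811876 az of n 2.797212335836535
corner [ 0.483  -0.2798  0.0472]
corner [ 0.5725 -0.3082  0.0722]
corner [ 0.5233 -0.4492  0.0725]
corner [ 0.4332 -0.4227  0.0476]
(223, 208) [0.514 0.056 0.18 ] depth [0.514 0.057 0.171]
(384, 213) [ 0.5   -0.359  0.075] depth [ 0.5   -0.359  0.075]
(296, 240) [ 0.433 -0.125  0.095] depth [ 0.432 -0.125  0.091]
(399, 120) [ 0.76  -0.42   0.014] depth [ 0.764 -0.424 -0.001]
(285, 176) [ 0.606 -0.1    0.036] depth [ 0.606 -0.101  0.03 ]
(317, 160) [ 0.65 -0.19  0.02] depth [ 0.651 -0.19   0.018]
(148, 207) [0.517 0.235 0.2  ] depth [0.516 0.229 0.226]
(184, 193) [0.554 0.156 0.15 ] depth [0.552 0.153 0.168]
(465, 212) [ 0.502 -0.596  0.01 ] depth [ 0.502 -0.596  0.011]
g ((217.63079833984375, 206.04615783691406), (11.411195755004883, 9.922779083251953), 82.87498474121094)
```

View pics/c1.png

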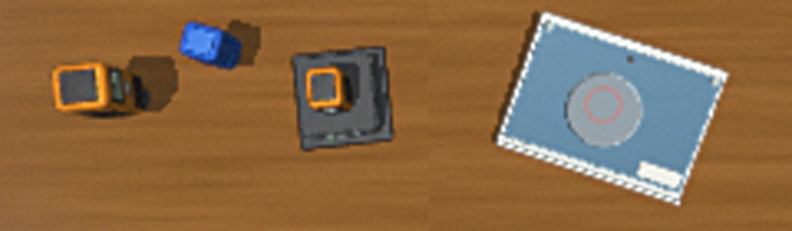

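The crop shows the upright orange gauge in the dock, and the ring seen through the dish at the dish's centre. The tool always points down, so I'll have to swivel the gauge 15° in the pads, with its nose levering in the dock. First I go above the dish.

```bash
cat >> h.py <<'E'
def plan(target,az,n=5,smax=48):
    "rows to reach TCP target with tool x at azimuth az"
    s=get_state();M=R.from_rotvec(s['orientation']).as_matrix();p=np.array(s['tcp_pos'])
    a=np.arctan2(M[1,0],M[0,0]);d=np.array(target)-p;da=-((az-a+np.pi)%(2*np.pi)-np.pi)
    n=max(n,int(np.ceil(np.linalg.norm(d)*1000/smax)),int(np.ceil(abs(da)/.145)))
    print('az now',round(a,4),'turn',round(da,4),'t',s['time_s'])
    for i in range(n):
        v=M.T@d/n*1000;print(v.round(1),round(da/n,4))
        M=M@R.from_rotvec([0,0,da/n]).as_matrix()
E
python3 -c "
from h import *
plan([.485,-.355,.23],-.33)"
```

```text
az now 0.3588 turn 0.6888 t 0.2
[ 41.2 -15.3  -0.2] 0.0861
[ 39.7 -18.8  -0.2] 0.0861
[ 38.  -22.1  -0.2] 0.0861
[ 35.9 -25.3  -0.2] 0.0861
[ 33.6 -28.3  -0.2] 0.0861
[ 31.  -31.1  -0.2] 0.0861
[ 28.3 -33.6  -0.2] 0.0861
[ 25.3 -35.9  -0.2] 0.0861
```

Request:
{"method": "jog_arm", "body": {"deltas": [{"xyz":[41,-15,0],"turn":0.086},{"xyz":[40,-19,0],"turn":0.086},{"xyz":[38,-22,0],"turn":0.086},{"xyz":[36,-25,0],"turn":0.086},{"xyz":[34,-28,0],"turn":0.086}], "grip": 90, "squeeze": 5}}

```text
time_s: 0.7
tcp_pos: [0.3872, -0.4407, 0.2286]
orientation: [3.139, -0.118, -0.0]
wrist_force: [0.8, -0.6, -0.8]
opening: 0.0901
gripper_force: 0.0
```

Request:
{"method": "jog_arm", "body": {"deltas": [{"xyz":[31,-31,0],"turn":0.086},{"xyz":[28,-34,0],"turn":0.086},{"xyz":[25,-36,0],"turn":0.086},{"xyz":[0,0,0],"turn":0},{"xyz":[0,0,0],"turn":0}]}}

```text
time_s: 1.2
tcp_pos: [0.4857, -0.3545, 0.2284]
orientation: [3.1, -0.51, -0.001]
wrist_force: [-1.2, -1.0, 0.5]
opening: 0.0905
gripper_force: 0.0
```

```bash
python3 - <<'E'
from h import *
d=grab('wrist','w1.png');P=cloud(d);print(get_state()['tcp_pos'],get_state()['time_s'],d['W'].round(3))
E
```

```text
[ 0.4849841  -0.35522401  0.22846753] 1.25 [[-0.321 -0.912 -0.257  0.558]
 [-0.947  0.309  0.086 -0.379]
 [ 0.001  0.271 -0.963  0.383]
 [ 0.     0.     0.     1.   ]]
```

View pics/w1.png

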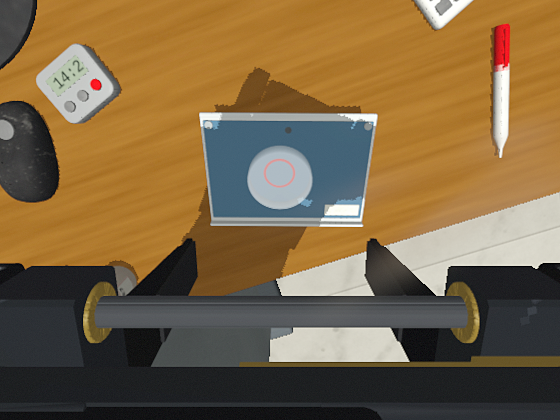

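The wrist view shows the panel square to the tool, with the dish at (280,177) and the ring at about (279,173).

```bash
cat > m.py <<'E'
from h import *
def panel(d,show=True):
    P=cloud(d);im=d['img'];hsv=cv2.cvtColor(im,cv2.COLOR_RGB2HSV)
    m=((hsv[...,0]>92)&(hsv[...,0]<116)&(hsv[...,1]>70)).astype(np.uint8)
    m[:,:150]=0;m[:,430:]=0;m[240:]=0
    c=max(cv2.findContours(m,0,2)[0],key=cv2.contourArea)
    mm=np.zeros_like(m);cv2.drawContours(mm,[c],-1,1,-1);mm=cv2.erode(mm&m,np.ones((5,5)))
    p=P[mm>0];p=p[~np.isnan(p).any(1)]
    k=np.linalg.lstsq(np.c_[p[:,:2],np.ones(len(p))],p[:,2],rcond=None)[0]
    for _ in range(3):
        e=abs(p[:,0]*k[0]+p[:,1]*k[1]+k[2]-p[:,2])<.002;q=p[e];k=np.linalg.lstsq(np.c_[q[:,:2],np.ones(len(q))],q[:,2],rcond=None)[0]
    n=np.array([-k[0],-k[1],1]);n/=np.linalg.norm(n)
    print('n',n.round(4),'tilt',np.degrees(np.arccos(n[2])).round(2),'rest x az',np.arctan2(-n[1],-n[0]).round(4),'res',np.std(q[:,2]-q[:,:2]@k[:2]-k[2]))
    return k,n,hsv,P,c
def hit(d,u,v,k,n,h=0):
    o,r=ray(d,u,v);p0=np.array([0,0,k[2]])+h*n
    return o+r*((p0-o)@n)/(r@n)
E
python3 - <<'E'
from m import *
d=grab('wrist');k,n,hsv,P,c=panel(d)
hull=cv2.approxPolyDP(cv2.convexHull(c),12,True)[:,0];C=[hit(d,*q,k,n) for q in hull]
for q,x in zip(hull,C):print(q,x.round(4))
# ring: reddish pixels
r=(((hsv[...,0]<12)|(hsv[...,0]>168))&(hsv[...,1]>25)).astype(np.uint8)
r[:140]=0;r[210:]=0;r[:,240:]*=1;r[:,:240]=0;r[:,320:]=0
pts=cv2.findNonZero(r);e=cv2.fitEllipse(cv2.convexHull(pts));print('ring',len(pts),e,hit(d,*e[0],k,n).round(4))
# dish: non-saturated region
g=((hsv[...,1]<70)).astype(np.uint8)|r;g[:135]=0;g[215:]=0;g[:,:235]=0;g[:,322:]=0
cc=max(cv2.findContours(cv2.morphologyEx(g,2,np.ones((3,3))),0,2)[0],key=cv2.contourArea);e2=cv2.fitEllipse(cc)
print('dish',e2,'h0',hit(d,*e2[0],k,n).round(4),'h14',hit(d,*e2[0],k,n,.014).round(4))
M=R.from_rotvec(get_state()['orientation']).as_matrix()
X=[];u0,v0=map(int,e2[0])
a=P[v0-12:v0+12,u0-12:u0+12].reshape(-1,3);print('dish depth height over panel',np.nanmedian((a-[0,0,k[2]])@n))
print('row extents',[ (v,np.flatnonzero(g[v])[[0,-1]]) for v in (170,177,184)])
E
```

```text
n [-0.2442  0.0851  0.966 ] tilt 14.99 rest x az -0.3353 res 0.0006664871409274105
[371 121] [ 0.5227 -0.4522  0.0715]
[358 216] [ 0.4331 -0.4216  0.0461]
[213 216] [ 0.4807 -0.2817  0.0458]
[208 120] [ 0.5694 -0.3177  0.0714]
ring 214 ((277.82122802734375, 172.21975708007812), (28.823997497558594, 31.59847068786621), 91.098876953125) [ 0.5041 -0.3597  0.0586]
dish ((278.3821105957031, 176.85328674316406), (63.61756134033203, 65.05380249023438), 93.60504913330078) h0 [ 0.4995 -0.3587  0.0574] h14 [ 0.5022 -0.3597  0.0726]
dish depth height over panel 0.014479964851201524
row extents [(170, array([247, 310])), (177, array([246, 311])), (184, array([247, 310]))]
```

```bash
python3 -c "
from h import *
plan([.501,-.359,.115],-.3353,n=4)"
```

```text
az now -0.3289 turn 0.0064 t 1.3
[ 4.2 -0.5 28.4] 0.0016
[ 4.2 -0.5 28.4] 0.0016
[ 4.2 -0.5 28.4] 0.0016
[ 4.2 -0.6 28.4] 0.0016
```

Request:
{"method": "jog_arm", "body": {"deltas": [{"xyz":[4,-0.5,28],"turn":0.0016},{"xyz":[4,-0.5,28],"turn":0.0016},{"xyz":[4,-0.5,28],"turn":0.0016},{"xyz":[5,-0.5,29],"turn":0.0016},{"xyz":[0,0,0],"turn":0}]}}

```text
time_s: 1.8
tcp_pos: [0.5001, -0.359, 0.1124]
orientation: [-3.094, 0.526, 0.008]
wrist_force: [-0.2, 0.4, 0.2]
opening: 0.0898
gripper_force: 0.0
```

```bash
python3 - <<'E'
from h import *
d=grab('wrist','w2.png');s=get_state();print(s['tcp_pos'],s['time_s'],s['opening'])
E
```

```text
[ 0.50068989 -0.35935323  0.11453601] 1.85 0.0901435935750254
```

View pics/w2.png

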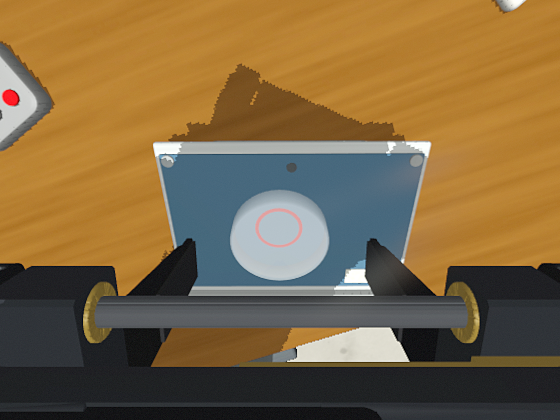

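Fingers' inner edges at columns 195 and 367 (mid 281) and the dish at 231–329 (mid 280): centred to within about 0.5 mm. Descend and close.

Request:
{"method": "jog_arm", "body": {"deltas": [{"xyz":[0,0,15],"turn":0},{"xyz":[0,0,12],"turn":0},{"xyz":[0,0,8.5],"turn":0},{"xyz":[0,0,0],"turn":0},{"xyz":[0,0,0],"turn":0}]}}

```text
time_s: 2.35
tcp_pos: [0.502, -0.3591, 0.0806]
orientation: [3.097, -0.525, 0.001]
wrist_force: [-0.3, -0.1, 0.3]
opening: 0.09
gripper_force: 0.0
```

Request:
{"method": "jog_arm", "body": {"deltas": [{"xyz":[0,0,0],"turn":0},{"xyz":[0,0,0],"turn":0},{"xyz":[0,0,0],"turn":0},{"xyz":[0,0,0],"turn":0},{"xyz":[0,0,0],"turn":0}], "grip": 64, "squeeze": 5}}

```text
time_s: 2.85
tcp_pos: [0.5019, -0.3589, 0.0802]
orientation: [3.097, -0.525, 0.0]
wrist_force: [-0.6, -0.4, 0.1]
opening: 0.0644
gripper_force: 0.0
```

Request:
{"method": "jog_arm", "body": {"deltas": [{"xyz":[0,0,0],"turn":0},{"xyz":[0,0,0],"turn":0},{"xyz":[0,0,0],"turn":0},{"xyz":[0,0,0],"turn":0},{"xyz":[0,0,0],"turn":0}], "grip": 50, "squeeze": 6}}

```text
time_s: 3.35
tcp_pos: [0.5019, -0.3588, 0.0801]
orientation: [3.097, -0.525, 0.0]
wrist_force: [0.9, 0.3, -0.9]
opening: 0.059
gripper_force: 6.0
```

Request:
{"method": "jog_arm", "body": {"deltas": [{"xyz":[-1.3,0,-4.8],"turn":0},{"xyz":[-2.6,0,-9.7],"turn":0},{"xyz":[-5.2,0,-19.3],"turn":0},{"xyz":[-6.5,0,-24.1],"turn":0},{"xyz":[0,0,-15],"turn":0}]}}

```text
time_s: 3.85
tcp_pos: [0.4868, -0.3537, 0.1554]
orientation: [3.096, -0.525, 0.002]
wrist_force: [-0.4, -0.2, -0.5]
opening: 0.0591
gripper_force: 6.0
```

```bash
python3 - <<'E'
from h import *
d=grab('wrist','w3.png')
plan([.515,-.195,.13],-.3353)
E
```

```text
az now -0.3357 turn -0.0004 t 3.9
[ -5.4 -31.9   5.4] -0.0001
[ -5.4 -31.9   5.4] -0.0001
[ -5.4 -31.9   5.4] -0.0001
[ -5.4 -31.9   5.4] -0.0001
[ -5.4 -31.9   5.4] -0.0001
```

View pics/w3.png

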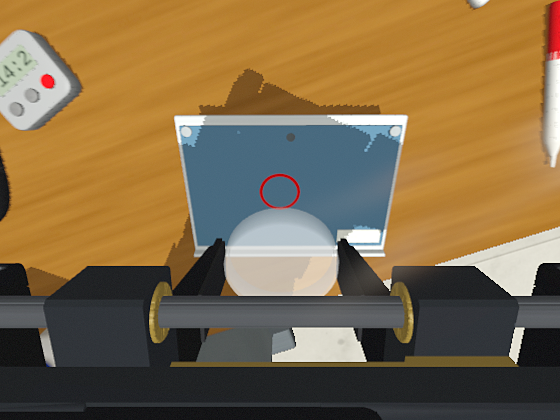

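The dish is held and the panel is clear; the ring shows bare at (280,191). I'll measure the ring, then carry the dish.

```bash
python3 - <<'E'
from m import *
d=grab('wrist');k,n,hsv,P,c=panel(d)
r=(((hsv[...,0]<8)|(hsv[...,0]>172))&(hsv[...,1]>130)).astype(np.uint8)
r[:165]=0;r[220:]=0;r[:,:250]=0;r[:,310:]=0
pts=cv2.findNonZero(r);e=cv2.fitEllipse(cv2.convexHull(pts));print('ring',len(pts),e,hit(d,*e[0],k,n).round(4))
d2=grab('top');h2=cv2.cvtColor(d2['img'],cv2.COLOR_RGB2HSV)
r=(((h2[...,0]<8)|(h2[...,0]>172))&(h2[...,1]>80)).astype(np.uint8);r[:195]=0;r[235:]=0;r[:,:360]=0;r[:,410:]=0
pts=cv2.findNonZero(r)
if pts is not None:print('top',len(pts),cv2.minEnclosingCircle(pts),plane(d2,*cv2.minEnclosingCircle(pts)[0],.06).round(4))
E
```

```text
n [-0.2443  0.0853  0.9659] tilt 15.0 rest x az -0.3358 res 0.0006334234565074902
ring 275 ((278.8160705566406, 191.59332275390625), (34.666141510009766, 39.870933532714844), 90.78570556640625) [ 0.5046 -0.3597  0.0587]
```

Request:
{"method": "jog_arm", "body": {"deltas": [{"xyz":[-5,-32,0],"turn":0},{"xyz":[-5,-32,0],"turn":0},{"xyz":[-5,-32,0],"turn":0},{"xyz":[-5,-32,10],"turn":0},{"xyz":[-5,-32,17],"turn":0}]}}

```text
time_s: 4.5
tcp_pos: [0.5164, -0.1932, 0.1257]
orientation: [3.097, -0.525, 0.001]
wrist_force: [0.6, -0.7, -1.3]
opening: 0.0589
gripper_force: 6.0
```

Request:
{"method": "jog_arm", "body": {"deltas": [{"xyz":[0,0,40],"turn":0},{"xyz":[0,0,35],"turn":0},{"xyz":[0,0,18],"turn":0},{"xyz":[0,0,2],"turn":0},{"xyz":[0,0,0],"turn":0}], "squeeze": 4}}

```text
time_s: 5.0
tcp_pos: [0.516, -0.1943, 0.0306]
orientation: [-3.097, 0.525, 0.002]
wrist_force: [0.2, -1.0, -0.2]
opening: 0.0595
gripper_force: 4.0
```

Request:
{"method": "jog_arm", "body": {"deltas": [{"xyz":[0,0,3],"turn":0},{"xyz":[0,0,2],"turn":0},{"xyz":[0,0,2],"turn":0},{"xyz":[0,0,1],"turn":0},{"xyz":[0,0,0],"turn":0}], "squeeze": 3}}

```text
time_s: 5.5
tcp_pos: [0.5163, -0.1945, 0.0232]
orientation: [3.097, -0.525, 0.0]
wrist_force: [0.6, 0.3, 1.4]
opening: 0.0588
gripper_force: 3.0
```

Request:
{"method": "jog_arm", "body": {"deltas": [{"xyz":[0,0,1],"turn":0},{"xyz":[0,0,1],"turn":0},{"xyz":[0,0,0],"turn":0},{"xyz":[0,0,0],"turn":0},{"xyz":[0,0,0],"turn":0}]}}

```text
time_s: 6.0
tcp_pos: [0.5162, -0.1944, 0.021]
orientation: [3.097, -0.525, -0.0]
wrist_force: [0.4, 0.2, 0.3]
opening: 0.0592
gripper_force: 3.0
```

```bash
python3 - <<'E'
from h import *
grab('wrist','w4.png')
b=grab('top');im=b['img'];P=cloud(b)
c=proj(b,np.array([.514,-.195,.0]));print(c,get_state()['tcp_pos'],get_state()['wrist_force'])
E
```

```text
[319.20739581 209.82342341] [ 0.51625099 -0.19438232  0.02102195] [0.62966669 0.23878333 0.52766966]
```

View pics/w4.png

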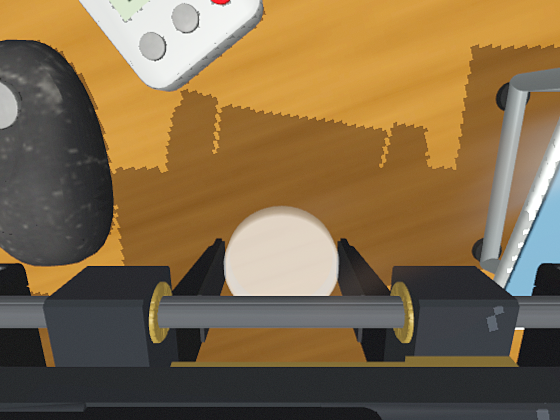

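The dish looks nearly flat. I lower one more millimetre, release and rise.

Request:
{"method": "jog_arm", "body": {"deltas": [{"xyz":[0,0,1],"turn":0},{"xyz":[0,0,1],"turn":0},{"xyz":[0,0,0],"turn":0},{"xyz":[0,0,0],"turn":0},{"xyz":[0,0,0],"turn":0}]}}

```text
time_s: 6.6
tcp_pos: [0.5164, -0.1944, 0.0191]
orientation: [3.097, -0.525, 0.0]
wrist_force: [-0.3, 1.1, 4.0]
opening: 0.0592
gripper_force: 3.0
```

Request:
{"method": "jog_arm", "body": {"deltas": [{"xyz":[0,0,0],"turn":0},{"xyz":[0,0,0],"turn":0},{"xyz":[0,0,0],"turn":0},{"xyz":[0,0,0],"turn":0},{"xyz":[0,0,0],"turn":0}], "grip": 76}}

```text
time_s: 7.1
tcp_pos: [0.5162, -0.1944, 0.0189]
orientation: [3.097, -0.525, -0.0]
wrist_force: [0.4, 0.0, -0.1]
opening: 0.0755
gripper_force: 0.0
```

Request:
{"method": "jog_arm", "body": {"deltas": [{"xyz":[0,0,-20],"turn":0},{"xyz":[0,0,-45],"turn":0},{"xyz":[0,0,-50],"turn":0},{"xyz":[0,0,-50],"turn":0},{"xyz":[0,0,-50],"turn":0}]}}

```text
time_s: 7.6
tcp_pos: [0.5158, -0.1942, 0.2362]
orientation: [3.097, -0.525, -0.0]
wrist_force: [1.3, 0.6, -1.2]
opening: 0.0759
gripper_force: 0.0
```

```bash
python3 - <<'E'
from h import *
# dish flatness from top depth / wrist depth
d=grab('wrist','w5.png');P=cloud(d);c=proj(d,np.array([.516,-.194,.012]));print('dish px',c)
u,v=c.astype(int)
if v<260:
    a=P[v-15:v+15,u-15:u+15].reshape(-1,3);a=a[~np.isnan(a).any(1)];print(np.linalg.lstsq(np.c_[a[:,:2]-[.516,-.194],np.ones(len(a))],a[:,2],rcond=None)[0])
# gauge from top cam
b=grab('top');Q=cloud(b);hs=cv2.cvtColor(b['img'],cv2.COLOR_RGB2HSV)
m=(Q[...,2]>.155)&(Q[...,2]<.195);m[:,:205]=0;m[:,245:]=0;m[:190]=0;m[230:]=0
r=cv2.minAreaRect(cv2.findNonZero(m.astype(np.uint8)));print('gauge top',r,plane(b,*r[0],.18).round(4),np.nanmedian(Q[m],0).round(4))
plan([.47,.05,.27],0)
E
```

```text
dish px [279.79135691 181.12124882]
[ 0.00294346 -0.00013523  0.01298789]
gauge top ((218.0, 206.5), (13.0, 10.0), 90.0) [0.5175 0.0686 0.18  ] [0.5184 0.0685 0.1798]
az now -0.3354 turn -0.3354 t 7.7
[-21.  -35.9  -5.2] -0.0559
[-18.9 -37.1  -5.2] -0.0559
[-16.8 -38.1  -5.2] -0.0559
[-14.7 -38.9  -5.2] -0.0559
[-12.5 -39.7  -5.2] -0.0559
[-10.2 -40.3  -5.2] -0.0559
```

The dish lies flat on the desk. Now I go to the gauge.

Request:
{"method": "jog_arm", "body": {"deltas": [{"xyz":[-21,-36,-8],"turn":-0.056},{"xyz":[-18,-39,-8],"turn":-0.056},{"xyz":[-16,-41,-8],"turn":-0.056},{"xyz":[-14,-42,-8],"turn":-0.056},{"xyz":[-12,-43,-8],"turn":-0.056}], "grip": 60}}

```text
time_s: 8.2
tcp_pos: [0.4806, 0.0219, 0.2737]
orientation: [3.14, -0.084, -0.001]
wrist_force: [1.4, -0.3, 0.9]
opening: 0.06
gripper_force: 0.0
```

Request:
{"method": "jog_arm", "body": {"deltas": [{"xyz":[-10,-43,0],"turn":-0.056},{"xyz":[0,-20,0],"turn":0},{"xyz":[0,0,0],"turn":0},{"xyz":[0,0,0],"turn":0},{"xyz":[0,0,0],"turn":0}]}}

```text
time_s: 8.7
tcp_pos: [0.4738, 0.0829, 0.2737]
orientation: [3.141, -0.001, -0.001]
wrist_force: [-0.0, 0.5, -1.5]
opening: 0.0604
gripper_force: 0.0
```

```bash
cat > g.py <<'E'
from h import *
s=get_state();print(s['tcp_pos'],s['time_s']);d=grab('wrist','w6.png');P=cloud(d)
m=((P[...,2]>.168)&(P[...,2]<.19)&(abs(P[...,1]-.068)<.03)&(abs(P[...,0]-.518)<.04)).astype(np.uint8)
if m.sum()>50:
    c=max(cv2.findContours(m,0,2)[0],key=cv2.contourArea)
    pts=np.array([plane(d,*q,.18)[:2] for q in c[:,0]],np.float32)*1000
    print('gauge top rect mm',cv2.minAreaRect(pts),'z',np.nanmedian(P[m>0],0))
n=((P[...,2]>.058)&(P[...,2]<.076)&(abs(P[...,1]-.068)<.05)&(abs(P[...,0]-.518)<.05)).astype(np.uint8)
if n.sum()>50:print('dock',cv2.minAreaRect((P[n>0][:,:2]*1000).astype(np.float32)))
E
python3 g.py
```

```text
[0.47379436 0.08289298 0.27366083] 8.7
gauge top rect mm ((518.0769653320312, 68.5948715209961), (29.637226104736328, 25.34699058532715), 5.292810916900635) z [0.51828937 0.06845217 0.17948622]
dock ((517.6300048828125, 68.37822723388672), (61.48660659790039, 60.745140075683594), 5.746567249298096)
```

View pics/w6.png

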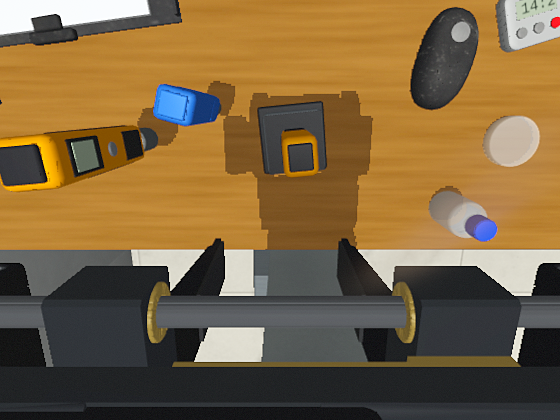

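The orange gauge top is at (299,155) in its dock, yawed about 5.3°; the 26 mm sides are its y faces. Go over it and descend.

```bash
python3 -c "
from h import *
plan([.518,.0685,.22],.095,n=3)"
```

```text
az now -0.001 turn -0.096 t 8.75
[14.7  4.7 17.9] -0.032
[14.6  5.2 17.9] -0.032
[14.4  5.7 17.9] -0.032
```

Request:
{"method": "jog_arm", "body": {"deltas": [{"xyz":[14.7,4.7,18],"turn":-0.032},{"xyz":[14.6,5.2,18],"turn":-0.032},{"xyz":[14.4,5.7,18],"turn":-0.032},{"xyz":[0,0,0],"turn":0},{"xyz":[0,0,0],"turn":0}]}}

```text
time_s: 9.25
tcp_pos: [0.5177, 0.0689, 0.2199]
orientation: [3.138, 0.148, -0.002]
wrist_force: [-0.4, -0.4, -0.0]
opening: 0.0599
gripper_force: 0.0
```

```bash
sed -i 's/w6/w7/' g.py; python3 g.py; python3 -c "
from h import *
plan([.518,.0685,.125],.095)"
```

```text
[0.51768075 0.06888139 0.21991235] 9.25
gauge top rect mm ((520.1871337890625, 68.5628433227539), (30.574356079101562, 24.85689353942871), 5.372312545776367) z [0.5206358  0.06860157 0.17862835]
dock ((517.745849609375, 68.29322052001953), (61.77855682373047, 60.58537292480469), 5.497358322143555)
az now 0.0947 turn -0.0003 t 9.3
[ 0.1  0.1 19.1] -0.0001
[ 0.1  0.1 19.1] -0.0001
[ 0.1  0.1 19.1] -0.0001
[ 0.1  0.1 19.1] -0.0001
[ 0.1  0.1 19.1] -0.0001
```

View pics/w7.png

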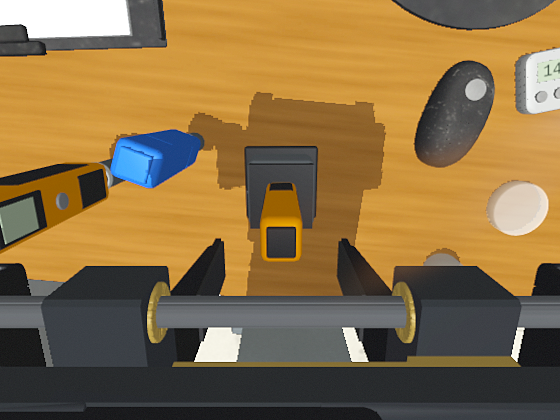

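The gauge is centred between the fingers at column 281. Descend and grip lightly.

Request:
{"method": "jog_arm", "body": {"deltas": [{"xyz":[0,0,20],"turn":0},{"xyz":[0,0,30],"turn":0},{"xyz":[0,0,30],"turn":0},{"xyz":[0,0,15],"turn":0},{"xyz":[0,0,0],"turn":0}]}}

```text
time_s: 9.8
tcp_pos: [0.517, 0.0696, 0.1244]
orientation: [-3.138, -0.15, 0.003]
wrist_force: [0.4, 0.1, -0.3]
opening: 0.0601
gripper_force: 0.0
```

Request:
{"method": "jog_arm", "body": {"deltas": [{"xyz":[0,0,0],"turn":0},{"xyz":[0,0,0],"turn":0},{"xyz":[0,0,0],"turn":0},{"xyz":[0,0,0],"turn":0},{"xyz":[0,0,0],"turn":0}], "grip": 30, "squeeze": 8}}

```text
time_s: 10.3
tcp_pos: [0.518, 0.0696, 0.1254]
orientation: [3.138, 0.151, 0.001]
wrist_force: [1.4, -0.3, 1.1]
opening: 0.0312
gripper_force: 0.0
```

Request:
{"method": "jog_arm", "body": {"deltas": [{"xyz":[0,0,0],"turn":0},{"xyz":[0,0,0],"turn":0},{"xyz":[0,0,0],"turn":0},{"xyz":[0,0,0],"turn":0},{"xyz":[0,0,0],"turn":0}], "grip": 15}}

```text
time_s: 10.8
tcp_pos: [0.518, 0.0696, 0.1251]
orientation: [3.138, 0.151, 0.0]
wrist_force: [-2.3, -0.6, 5.8]
opening: 0.0261
gripper_force: 8.0
```

Request:
{"method": "jog_arm", "body": {"deltas": [{"xyz":[0,0,-10],"turn":0},{"xyz":[0,0,-15],"turn":0},{"xyz":[0,0,-7],"turn":0},{"xyz":[0,0,0],"turn":0},{"xyz":[0,0,0],"turn":0}]}}

```text
time_s: 11.3
tcp_pos: [0.5178, 0.0696, 0.1569]
orientation: [3.138, 0.151, -0.0]
wrist_force: [-1.5, 0.9, -2.3]
opening: 0.0258
gripper_force: 8.0
```

Request:
{"method": "jog_arm", "body": {"deltas": [{"xyz":[-4,0,0],"turn":0},{"xyz":[-4,0,0],"turn":0},{"xyz":[-4,0,0],"turn":0},{"xyz":[-4,0,0],"turn":0},{"xyz":[0,0,0],"turn":0}], "squeeze": 5}}

```text
time_s: 11.8
tcp_pos: [0.5013, 0.068, 0.1569]
orientation: [3.138, 0.151, -0.001]
wrist_force: [-0.5, -0.7, -0.5]
opening: 0.0263
gripper_force: 5.0
```

Request:
{"method": "jog_arm", "body": {"deltas": [{"xyz":[-4,0,0],"turn":0},{"xyz":[-4,0,0],"turn":0},{"xyz":[-3,0,0],"turn":0},{"xyz":[0,0,0],"turn":0},{"xyz":[0,0,0],"turn":0}]}}

```text
time_s: 12.3
tcp_pos: [0.4909, 0.067, 0.157]
orientation: [3.138, 0.151, -0.001]
wrist_force: [0.5, 0.1, -0.9]
opening: 0.0259
gripper_force: 5.0
```

```bash
python3 - <<'E'
from h import *
s=get_state();print(s['tcp_pos'],s['wrist_force'],s['opening'],s['time_s'])
d=grab('wrist','w8.png');b=grab('scene','s8.png')
u,v=proj(b,np.array([.49,.068,.12])).astype(int);print(u,v)
c=b['img'][max(v-100,0):v+100,max(0,u-100):u+100,::-1]
cv2.imwrite('pics/c8.png',np.hstack([cv2.resize(c,(400,400)),cv2.resize(d['img'][90:300,175:385,::-1],(400,400))]))
E
```

```text
[0.49085119 0.06704207 0.15703102] [ 0.53323793  0.14260537 -0.93813154] 0.02587113509062707 12.3
263 243
```

View pics/c8.png

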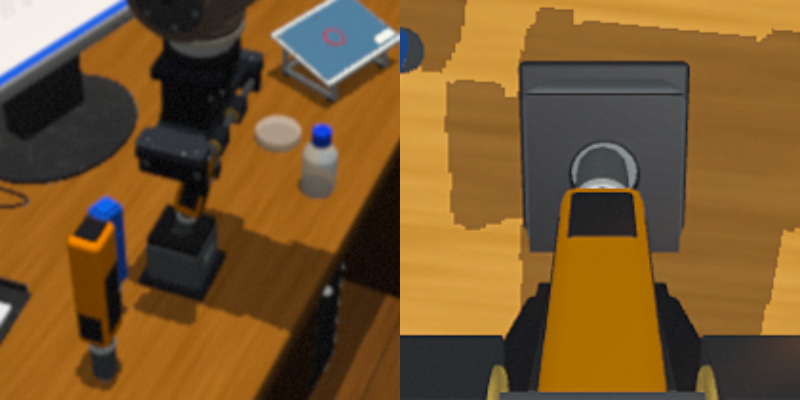

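The gauge is clearly leaning in the dock's mouth (nose at (605,165) in the crop, still in the hole). Squeeze, lift out and measure the tilt from its front face.

Request:
{"method": "jog_arm", "body": {"deltas": [{"xyz":[0,0,0],"turn":0},{"xyz":[0,0,0],"turn":0},{"xyz":[0,0,-15],"turn":0},{"xyz":[0,0,-35],"turn":0},{"xyz":[0,0,-40],"turn":0}], "squeeze": 30}}

```text
time_s: 12.9
tcp_pos: [0.4905, 0.067, 0.2473]
orientation: [-3.138, -0.151, 0.004]
wrist_force: [0.6, 0.4, -1.2]
opening: 0.0258
gripper_force: 30.0
```

```bash
cat > t.py <<'E'
from h import *
d=grab('wrist','w9.png');s=get_state();P=cloud(d)
M=R.from_rotvec(s['orientation']).as_matrix();L=(P-s['tcp_pos'])@M   # tool coords
hs=cv2.cvtColor(d['img'],cv2.COLOR_RGB2HSV)
m=(abs(L[...,1])<.012)&(L[...,0]<.06)&(L[...,0]>.0)&(L[...,2]>-.03)&(L[...,2]<.05)
m=cv2.erode(m.astype(np.uint8),np.ones((3,3)))>0
p=L[m];print(len(p))
A=np.c_[p[:,1:],np.ones(len(p))]
k=np.linalg.lstsq(A,p[:,0],rcond=None)[0]
for _ in range(4):
    e=abs(A@k-p[:,0])<.0015;k=np.linalg.lstsq(A[e],p[e,0],rcond=None)[0]
print('n',e.sum(),'tilt deg',np.degrees(np.arctan(k[1])),'side',np.degrees(np.arctan(k[0])),'x at grasp z=-5mm',k[2]-.005*k[1],'std',np.std(A[e]@k-p[e,0]))
# nose: beyond
m=(abs(L[...,1])<.012)&(L[...,2]>.055)&(L[...,2]<.13)&(L[...,0]<.08)&(L[...,0]>0)
q=L[m];print('nose',len(q),'axis y',np.nanmedian(q[:,1]) if len(q) else None)
print(s['tcp_pos'],s['time_s'],s['opening'],s['wrist_force'])
E
python3 t.py
```

```text
4211
n 4111 tilt deg 12.100633955721522 side 0.14793707025617833 x at grasp z=-5mm 0.015395023358286315 std 0.0005322247468683112
nose 525 axis y 7.971214332873908e-05
[0.49274097 0.06713308 0.25391647] 12.95 0.02624661877035891 [ 2.20945375 -0.27873761  6.04261104]
```

View pics/w9.png

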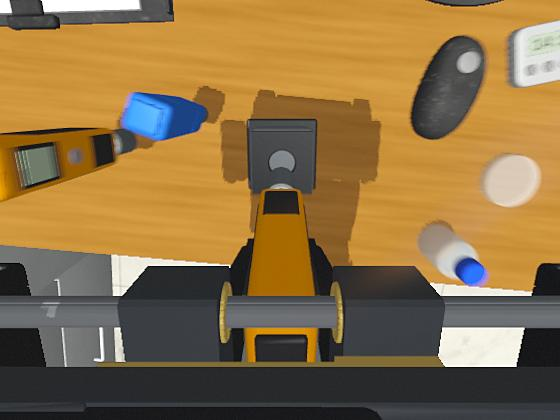

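The gauge is held, tilted, above the empty dock hole at (282,160). Tilt reads 12.1°, so I check it at rest.

Request:
{"method": "jog_arm", "body": {"deltas": [{"xyz":[0,0,0],"turn":0},{"xyz":[0,0,0],"turn":0},{"xyz":[0,0,0],"turn":0}]}}

```text
time_s: 13.25
tcp_pos: [0.4905, 0.067, 0.2457]
orientation: [-3.138, -0.151, 0.004]
wrist_force: [-0.4, -0.6, -1.7]
opening: 0.0258
gripper_force: 30.0
```

```bash
python3 t.py; python3 - <<'E'
from h import *
# dock hole centre from wrist view: hole = pixels inside the dock top below z .06
d=grab('wrist');P=cloud(d);s=get_state()
top=((abs(P[...,2]-.07)<.006)&(abs(P[...,0]-.518)<.04)&(abs(P[...,1]-.068)<.04)).astype(np.uint8)
cs,h=cv2.findContours(top,cv2.RETR_CCOMP,2)
for c,hh in zip(cs,h[0]):
    if hh[3]>=0 and cv2.contourArea(c)>100:
        e=cv2.minEnclosingCircle(c);print('hole',e,plane(d,*e[0],.07).round(4),plane(d,*cv2.fitEllipse(c)[0],.07).round(4))
g=d['img'].mean(2)[140:185,250:315]
print('hole rect depth min',np.nanmin(P[150:170,275:290,2]))
E
```

```text
3725
n 3639 tilt deg 12.733476258941112 side 0.7667843072001714 x at grasp z=-5mm 0.018994314982549693 std 0.0005284656262810954
nose 521 axis y 0.0008445638598522042
[0.49056744 0.06700712 0.24573281] 13.3 0.025631324500039094 [ 0.13657739  0.52835948 -1.9280579 ]
hole rect depth min 0.058070676755502204
```

The gauge sits at 12.7° and slid about 3.6 mm in the pads, which matches the rim geometry. Back into the dock mouth for the last 2.3°.

Request:
{"method": "jog_arm", "body": {"deltas": [{"xyz":[0,0,40],"turn":0},{"xyz":[0,0,30],"turn":0},{"xyz":[0,0,15],"turn":0},{"xyz":[0,0,5],"turn":0},{"xyz":[0,0,0],"turn":0}]}}

```text
time_s: 13.85
tcp_pos: [0.4909, 0.067, 0.1564]
orientation: [-3.138, -0.151, 0.003]
wrist_force: [1.0, 0.0, -0.6]
opening: 0.0259
gripper_force: 30.0
```

Request:
{"method": "jog_arm", "body": {"deltas": [{"xyz":[-1.5,0,0],"turn":0},{"xyz":[-1.5,0,0],"turn":0},{"xyz":[-1.6,0,0],"turn":0},{"xyz":[0,0,0],"turn":0},{"xyz":[0,0,0],"turn":0}], "squeeze": 8}}

```text
time_s: 14.35
tcp_pos: [0.4865, 0.0665, 0.1574]
orientation: [3.138, 0.151, 0.001]
wrist_force: [0.1, 0.9, -0.1]
opening: 0.026
gripper_force: 8.0
```

```bash
python3 t.py;python3 t.py
```

```text
3854
n 3757 tilt deg 14.383608426818254 side 0.45738100108436636 x at grasp z=-5mm 0.01986218122366136 std 0.0005406332941088374
nose 1967 axis y 0.00019159109375326862
[0.48657768 0.06655617 0.15734481] 14.4 0.025905993781766563 [ 1.55499714 -1.04804343 -0.33599308]
3843
n 3761 tilt deg 14.371780205731593 side 0.4620486693283548 x at grasp z=-5mm 0.01992754632403031 std 0.0005460400137446615
nose 1968 axis y 0.00021318997748496777
[0.48657023 0.06657734 0.15724639] 14.45 0.025937553014321556 [ 0.90830243  0.33233411 -0.5215811 ]
```

Request:
{"method": "jog_arm", "body": {"deltas": [{"xyz":[-0.7,0,0],"turn":0},{"xyz":[-0.6,0,0],"turn":0},{"xyz":[0,0,0],"turn":0},{"xyz":[0,0,0],"turn":0}]}}

```text
time_s: 14.85
tcp_pos: [0.4851, 0.0664, 0.157]
orientation: [3.138, 0.151, -0.0]
wrist_force: [1.4, 0.7, 0.4]
opening: 0.0259
gripper_force: 8.0
```

Request:
{"method": "jog_arm", "body": {"deltas": [{"xyz":[0,0,0],"turn":0},{"xyz":[0,0,0],"turn":0},{"xyz":[0,0,-5],"turn":0},{"xyz":[0,0,-10],"turn":0},{"xyz":[0,0,-20],"turn":0}], "squeeze": 30}}

```text
time_s: 15.35
tcp_pos: [0.4844, 0.0665, 0.192]
orientation: [-3.138, -0.151, 0.004]
wrist_force: [0.5, 0.8, -1.9]
opening: 0.0257
gripper_force: 30.0
```

Request:
{"method": "jog_arm", "body": {"deltas": [{"xyz":[0,0,-30],"turn":0},{"xyz":[0,0,-20],"turn":0},{"xyz":[0,0,-5],"turn":0},{"xyz":[0,0,0],"turn":0},{"xyz":[0,0,0],"turn":0}]}}

```text
time_s: 15.85
tcp_pos: [0.4847, 0.0665, 0.2462]
orientation: [-3.138, -0.151, 0.002]
wrist_force: [0.4, -0.1, -1.8]
opening: 0.0259
gripper_force: 30.0
```

```bash
python3 t.py;python3 t.py
```

```text
3940
n 3843 tilt deg 15.102233306114396 side 0.5140779131586106 x at grasp z=-5mm 0.020311685075127078 std 0.0005373643234627313
nose 577 axis y 0.00023106307909176633
[0.48467888 0.06644378 0.24605404] 15.9 0.026017158715759898 [ 0.5377626  -0.12838185 -1.77089279]
3893
n 3789 tilt deg 15.054176797792872 side 0.42143090812021566 x at grasp z=-5mm 0.020266112067619305 std 0.000539079226418546
nose 577 axis y 0.00024897407425970386
[0.48472857 0.06645461 0.24599619] 15.95 0.026192214819176073 [-0.52863965 -0.30870492 -1.5467517 ]
```

Tilt is 15.1°, as wanted. Now I locate the nose and probe in the gauge's axes to get the tip offset.

```bash
python3 - <<'E'
from h import *
s=get_state();d=grab('wrist');P=cloud(d)
M=R.from_rotvec(s['orientation']).as_matrix();L=(P-s['tcp_pos'])@M*1000
th=np.radians(15.08);ax=np.array([np.sin(th),0,np.cos(th)]);pr=np.array([np.cos(th),0,-np.sin(th)])
G=np.array([4.75,0,-5]);S=(L-G)@ax;X=(L-G)@pr;Y=L[...,1]
for a in range(20,135,4):
    m=(S>a)&(S<=a+4)&(abs(Y)<16)&(abs(X)<25)
    if m.sum()>3:print(a,m.sum(),'X',np.percentile(X[m],[5,50,95]).round(1),'Y',np.percentile(Y[m],[2,98]).round(1),d['img'][m].mean(0).astype(int))
plan([.4846,-.36,.27],-.3355)
E
```

```text
20 211 X [ 9.2 14.8 15.5] Y [-14.8  13.7] [160 101   2]
24 228 X [11.  14.9 15.7] Y [-12.2  13.3] [123  81  16]
28 190 X [11.8 15.3 15.9] Y [-12.   13.1] [62 47 28]
32 174 X [10.6 15.2 15.8] Y [-12.2  13.3] [66 50 27]
36 163 X [11.3 15.1 15.7] Y [-12.2  13.3] [63 48 26]
40 166 X [11.4 15.2 15.8] Y [-11.8  13.2] [62 47 26]
44 146 X [10.4 15.1 15.7] Y [-12.3  13.4] [62 47 26]
48 133 X [12.1 15.2 15.8] Y [-11.5  12.6] [59 46 26]
52 108 X [11.6 14.8 15.4] Y [-12.   12.7] [112  73  15]
56 57 X [11.4 14.4 14.9] Y [-11.5  13.2] [172 105   2]
68 65 X [ 8.6  9.7 10.5] Y [-4.8  6.4] [163 162 159]
72 42 X [ 7.4  9.2 10.6] Y [-6.9  8.1] [148 149 145]
76 53 X [5.7 8.8 9.5] Y [-7.   8.1] [77 82 83]
80 70 X [4.1 8.2 9.6] Y [-8.2  9.3] [65 69 71]
84 63 X [2.9 8.4 9.4] Y [-8.5  9.6] [64 69 71]
88 65 X [4.  8.2 9.4] Y [-8.6  9.2] [65 70 71]
92 62 X [4.1 8.2 9.2] Y [-8.2  9.8] [65 69 71]
96 59 X [1.1 7.9 9.2] Y [-8.9 10. ] [64 69 71]
100 56 X [1.8 8.2 9.3] Y [-8.3 10.3] [63 68 70]
104 38 X [2.9 7.8 9.3] Y [-8.8  9.1] [67 72 73]
az now 0.0963 turn 0.4318 t 16.0
[-4.6 47.2 -2.6] 0.048
[-2.3 47.3 -2.6] 0.048
[-0.  47.4 -2.6] 0.048
[ 2.2 47.3 -2.6] 0.048
[ 4.5 47.2 -2.6] 0.048
[ 6.7 46.9 -2.6] 0.048
[ 9.  46.5 -2.6] 0.048
[11.2 46.  -2.6] 0.048
[13.4 45.4 -2.6] 0.048
```

```bash
python3 -c "
from h import *
plan([.4646,-.3452,.246],-.3355,n=10)"
```

```text
az now 0.0963 turn 0.4318 t 16.0
[-6.  40.8  0. ] 0.0432
[-4.2 41.   0. ] 0.0432
[-2.4 41.1  0. ] 0.0432
[-0.7 41.2  0. ] 0.0432
[ 1.1 41.2  0. ] 0.0432
[ 2.9 41.1  0. ] 0.0432
[ 4.7 40.9  0. ] 0.0432
[ 6.4 40.7  0. ] 0.0432
[ 8.2 40.4  0. ] 0.0432
[ 9.9 40.   0. ] 0.0432
```

Request:
{"method": "jog_arm", "body": {"deltas": [{"xyz":[-2,12,0],"turn":0.04},{"xyz":[-4,25,0],"turn":0.04},{"xyz":[-4,38,0],"turn":0.043},{"xyz":[-2.5,42,0],"turn":0.043},{"xyz":[-0.7,42,0],"turn":0.043}]}}

```text
time_s: 16.5
tcp_pos: [0.4705, -0.0947, 0.2467]
orientation: [3.136, -0.182, -0.001]
wrist_force: [0.9, 0.6, -1.3]
opening: 0.026
gripper_force: 30.0
```

Request:
{"method": "jog_arm", "body": {"deltas": [{"xyz":[1,42,0],"turn":0.043},{"xyz":[3,42,0],"turn":0.043},{"xyz":[5,42,0],"turn":0.043},{"xyz":[6.5,40,0],"turn":0.043},{"xyz":[7,35,0],"turn":0.043}]}}

```text
time_s: 17.0
tcp_pos: [0.453, -0.2972, 0.2466]
orientation: [-3.098, 0.519, 0.001]
wrist_force: [0.1, 0.1, -0.7]
opening: 0.0259
gripper_force: 30.0
```

Request:
{"method": "jog_arm", "body": {"deltas": [{"xyz":[6,25,0],"turn":0},{"xyz":[3,12,0],"turn":0},{"xyz":[0,0,0],"turn":0},{"xyz":[0,0,0],"turn":0}]}}

```text
time_s: 17.4
tcp_pos: [0.4505, -0.3318, 0.2468]
orientation: [-3.099, 0.513, 0.001]
wrist_force: [-0.3, -0.2, -1.2]
opening: 0.0256
gripper_force: 30.0
```

```bash
python3 t.py; python3 -c "
from h import *
plan([.4646,-.3452,.197],-.3355)"
```

```text
3946
n 3817 tilt deg 15.06094282747947 side 0.6926307833038587 x at grasp z=-5mm 0.0204978420510473 std 0.0005331706185074885
nose 575 axis y 0.000686879329827603
[ 0.45068038 -0.33148933  0.24695796] 17.45 0.02593428025571852 [-0.0919387   0.23226935 -0.87476293]
az now -0.3272 turn 0.0083 t 17.45
[ 3.5  1.7 10. ] 0.0017
[ 3.5  1.7 10. ] 0.0017
[ 3.5  1.7 10. ] 0.0017
[ 3.5  1.7 10. ] 0.0017
[ 3.5  1.7 10. ] 0.0017
```

Request:
{"method": "jog_arm", "body": {"deltas": [{"xyz":[3.5,1.7,10],"turn":0.0017},{"xyz":[3.5,1.7,10],"turn":0.0017},{"xyz":[3.5,1.7,10],"turn":0.0017},{"xyz":[3.5,1.7,10],"turn":0.0017},{"xyz":[3.5,1.7,10],"turn":0.0017}]}}

```text
time_s: 17.95
tcp_pos: [0.4648, -0.3463, 0.1958]
orientation: [-3.097, 0.525, 0.001]
wrist_force: [0.7, 0.3, -1.0]
opening: 0.0261
gripper_force: 30.0
```

Request:
{"method": "jog_arm", "body": {"deltas": [{"xyz":[0,0,0],"turn":0},{"xyz":[0,0,0],"turn":0}]}}

```text
time_s: 18.15
tcp_pos: [0.4645, -0.3463, 0.1967]
orientation: [-3.097, 0.525, 0.001]
wrist_force: [0.1, 0.0, -1.1]
opening: 0.0258
gripper_force: 30.0
```

```bash
cat > r.py <<'E'
from h import *
import sys
s=get_state();F=[];print(s['tcp_pos'],s['orientation'],s['time_s'])
for nm in ('wrist','scene','top'):
    d=grab(nm,'r_%s.png'%nm);F.append(get_state()['wrist_force'])
    hs=cv2.cvtColor(d['img'],cv2.COLOR_RGB2HSV)
    c=np.round(proj(d,np.array([.5046,-.3597,.06]))).astype(int)
    r=(((hs[...,0]<8)|(hs[...,0]>172))&(hs[...,1]>110)).astype(np.uint8)
    w=35 if nm=='wrist' else 18
    q=np.zeros_like(r);q[c[1]-w:c[1]+w,c[0]-w:c[0]+w]=r[c[1]-w:c[1]+w,c[0]-w:c[0]+w]
    pts=cv2.findNonZero(q)
    if pts is not None and len(pts)>8:
        b=cv2.boundingRect(pts);print(nm,'ring proj',c,len(pts),'bbox u',b[0],b[0]+b[2],'v',b[1],b[1]+b[3])
    M=R.from_rotvec(s['orientation']).as_matrix();tip=s['tcp_pos']+M@np.array([.0348,.0005,.108])
    print('   tip est',tip.round(4),'px',proj(d,tip).round(1))
print('force mean',np.mean(F,0).round(2))
E
python3 r.py; python3 t.py
```

```text
[ 0.46451973 -0.34630154  0.19672786] [-3.09704288e+00  5.25479692e-01  8.05466036e-04] 18.15
wrist ring proj [279 152] 213 bbox u 262 297 v 136 184
   tip est [ 0.4972 -0.3582  0.0887] px [280.4 166.5]
   tip est [ 0.4972 -0.3582  0.0887] px [332.  152.9]
   tip est [ 0.4972 -0.3582  0.0887] px [384.9 214. ]
force mean [ 0.18  0.09 -1.53]
3876
n 3779 tilt deg 15.067600897769212 side 0.6070854148355325 x at grasp z=-5mm 0.0205517128929661 std 0.0005292483172306544
nose 743 axis y 0.000933598133093688
[ 0.46458477 -0.34631477  0.19754982] 18.35 0.02609824524711556 [ 0.43849401 -0.41080883 -1.74966543]
```

Request:
{"method": "jog_arm", "body": {"deltas": [{"xyz":[1,-0.5,4],"turn":0},{"xyz":[2,-0.4,7.7],"turn":0},{"xyz":[1.6,0,5.8],"turn":0},{"xyz":[0.8,0,2.9],"turn":0},{"xyz":[0,0,0],"turn":0}]}}

```text
time_s: 18.85
tcp_pos: [0.4699, -0.3471, 0.1759]
orientation: [-3.097, 0.525, 0.001]
wrist_force: [0.1, -0.3, -0.6]
opening: 0.0261
gripper_force: 30.0
```

```bash
cat > f.py <<'E'
from h import *
n=np.array([-.2443,.0853,.9659]);F=[]
for i in range(10):
    get_image('wrist');F.append(get_state()['wrist_force'])
F=np.array(F);s=get_state()
M=R.from_rotvec(s['orientation']).as_matrix();tip=s['tcp_pos']+M@np.array([.0348,.0005,.108])
print('F',F.mean(0).round(2),'Fn',(F@n).mean().round(2),'se',((F@n).std()/3).round(2),'tip',tip.round(4),'h mm',((tip-[.5046,-.3597,.06])@n*1000).round(2),'t',s['time_s'])
E
python3 f.py
```

```text
F [ 0.32 -0.15 -1.34] Fn -1.39 se 0.09 tip [ 0.5026 -0.3592  0.0688] h mm 9.0 t 19.35
```

Request:
{"method": "jog_arm", "body": {"deltas": [{"xyz":[0.5,0,2],"turn":0},{"xyz":[0.5,0,2],"turn":0},{"xyz":[0.55,0,2],"turn":0},{"xyz":[0,0,0],"turn":0},{"xyz":[0,0,0],"turn":0}]}}

```text
time_s: 19.85
tcp_pos: [0.4714, -0.3477, 0.1705]
orientation: [-3.097, 0.525, 0.0]
wrist_force: [-0.7, -0.3, -1.2]
opening: 0.0259
gripper_force: 30.0
```

```bash
python3 f.py
```

```text
F [-0.05  0.2  -1.55] Fn -1.47 se 0.2 tip [ 0.5041 -0.3597  0.0627] h mm 2.72 t 20.35
```

Request:
{"method": "jog_arm", "body": {"deltas": [{"xyz":[0.26,0,1],"turn":0},{"xyz":[0.26,0,1],"turn":0},{"xyz":[0,0,0],"turn":0},{"xyz":[0,0,0],"turn":0}]}}

```text
time_s: 20.75
tcp_pos: [0.4719, -0.3479, 0.1687]
orientation: [3.097, -0.525, 0.0]
wrist_force: [-1.2, 0.7, -0.2]
opening: 0.0262
gripper_force: 30.0
```

```bash
python3 f.py
```

```text
F [-0.34  0.12 -0.17] Fn -0.07 se 0.1 tip [ 0.5046 -0.3599  0.0607] h mm 0.65 t 21.25
```

Request:
{"method": "jog_arm", "body": {"deltas": [{"xyz":[0.26,0,1],"turn":0},{"xyz":[0.26,0,1],"turn":0},{"xyz":[0,0,0],"turn":0},{"xyz":[0,0,0],"turn":0}]}}

```text
time_s: 21.65
tcp_pos: [0.4724, -0.3481, 0.1666]
orientation: [3.097, -0.525, 0.0]
wrist_force: [-0.3, 0.8, 0.8]
opening: 0.0258
gripper_force: 30.0
```

```bash
python3 f.py
```

```text
F [-0.15  0.39  0.29] Fn 0.35 se 0.2 tip [ 0.5051 -0.36    0.0587] h mm -1.42 t 22.15
```

Request:
{"method": "jog_arm", "body": {"deltas": [{"xyz":[0.26,0,1],"turn":0},{"xyz":[0.3,0,1.1],"turn":0},{"xyz":[0,0,0],"turn":0},{"xyz":[0,0,0],"turn":0}]}}

```text
time_s: 22.55
tcp_pos: [0.4729, -0.3483, 0.1645]
orientation: [3.097, -0.525, 0.0]
wrist_force: [-1.6, 0.6, 1.6]
opening: 0.0257
gripper_force: 30.0
```

```bash
python3 f.py; python3 f.py; python3 t.py; python3 r.py
```

```text
F [-0.32  0.35  1.17] Fn 1.24 se 0.18 tip [ 0.5056 -0.3602  0.0566] h mm -3.59 t 23.05
F [-0.54  0.29  1.26] Fn 1.37 se 0.19 tip [ 0.5056 -0.3602  0.0566] h mm -3.62 t 23.55
3887
n 3788 tilt deg 15.108752809797547 side 0.5724387072034657 x at grasp z=-5mm 0.02059960853970887 std 0.0005258098846951565
nose 2581 axis y 0.00022840906879784557
[ 0.47287895 -0.34825935  0.16453745] 23.6 0.0258571570053575 [-0.30834873  0.65027557  1.90214376]
[ 0.47287895 -0.34825935  0.16453745] [ 3.09723438e+00 -5.25582674e-01  7.62522135e-05] 23.6
wrist ring proj [280 169] 247 bbox u 259 300 v 151 194
   tip est [ 0.5056 -0.3602  0.0565] px [280.4 166.5]
   tip est [ 0.5056 -0.3602  0.0565] px [328.6 161.4]
   tip est [ 0.5056 -0.3602  0.0565] px [383.  211.3]
force mean [-0.22  0.2   1.73]
```

Request:
{"method": "jog_arm", "body": {"deltas": [{"xyz":[0.13,0,0.5],"turn":0},{"xyz":[0,0,0],"turn":0},{"xyz":[0,0,0],"turn":0},{"xyz":[0,0,0],"turn":0},{"xyz":[0,0,0],"turn":0}]}}

```text
time_s: 24.25
tcp_pos: [0.473, -0.3483, 0.1641]
orientation: [3.097, -0.525, 0.0]
wrist_force: [0.1, -0.5, 1.1]
opening: 0.026
gripper_force: 30.0
```

```bash
python3 f.py; python3 -c "
from bench import hand_in
print(hand_in())"
```

```text
F [-0.64  0.05  1.68] Fn 1.78 se 0.14 tip [ 0.5057 -0.3603  0.0561] h mm -4.12 t 24.75
the job is handed in; nothing more can be done
None
```

The job is handed in at about 25 s: the dish is flat on the desk, and the gauge is held at 15.1° to vertical (panel 15.0°) with its tip inside the ring and the probe in about 5 mm, judged from contact force and travel. I viewed 11 pictures, one over the limit of 10.

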